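Pack the oven logger and clamp its heat-shield box

ROBOT

A 6-joint arm with a two-finger parallel gripper is mounted at the origin on the work surface. World frame = base frame: x ahead of the robot, y to its left, z up, the work surface at z = 0. Lengths are in m, angles in rad, forces in N, time in s.
With the tool pointing down it reaches from about 0.15 to 0.775 m from the base axis. Payload 6.1 kg.
Tool frame: the origin (TCP) lies at the centre of the arm's flange, where the gripper is bolted on; the fingertips stand 173 mm ahead of it and the grasp point (between the pads) lies ahead of it (ctrl.grasp_offset is the y of the grasp point in the tool frame, in m); y points along the fingers, x is the direction in which the jaws open and shut, and the axes are right-handed (so a half turn about y gives the same grasp; the last joint's range is limited). The gripper opens to 85 mm and grips with 20 to 120 N. Pads are 22 mm wide; open, the fingers measure 114 mm over their backs; the gripper's body (76 mm by 85 mm) begins 54 mm behind the grasp point. The pads swing forward as they close: fully open they stand 13 mm farther back than shut.
Start: joints at [1.205, 0.126, -0.04, 1.405, 0, 1.571], TCP at [0.188, 0.49, 0.405] pointing down, gripper open.
Joint ranges: [-2.72, 2.72], [-0.95, 1.95], [-1.27, 1.35], [-1.78, 2.02], [-1.46, 1.47], [-3.14, 3.14]. Speed limits (rad/s): [2.39, 2.39, 3.01, 3.14, 3.14, 3.14].

INTERFACE

Orientations are given as a rotation vector (axis times angle).
In Python, from workcell import ctrl, eoat, readout, vision, hand_in gives the robot as it stands. The module is installed in compiled form; this text tells all that it offers. Calls block until the motion is done:
- ctrl.reach(position, orientation): joint-space move of the TCP to a pose.
- ctrl.servo_line(position, v=0.15, ori=None, force_limit=None): straight line of the TCP; ori=None keeps the orientation; v is the mean speed in m/s. With force_limit (N) it stops when the force on the tool has changed by that much, and returns True; else False.
- ctrl.move_j(angles): joint-space move.
- eoat.set_gripper(opening, grasp_force=None): opening from 0.0 (shut) to 1.0 (fully open); grasp_force is the grip in N (None keeps the last); returns when the fingers have stopped.
- ctrl.dwell(seconds).
- ctrl.inverse_kinematics(position, orientation): joint angles nearest the present ones, or None.
- readout.observe(): the state.
- vision.grab_frame(name): name is "side" or "top"; returns the picture (400x640x3 uint8, red, green, blue); there is no depth.
- vision.camera_model(name): a dict with "fov_y" (degrees; the focal length in pixels is half the picture's height over the tangent of half this angle, whatever the lens; pixels are square), "cx", "cy" (the principal point, pixels), "world_to_cam" (4x4, takes a point from world to camera coordinates). Camera axes: x right, y down, z forward; pixel columns grow to the right and rows downward; lengths in m; the calibration is good to about 2 mm. A picture is of the moment at which its call begins. camera_model takes no time and is no camera call.
A pose or a line that the arm cannot do raises ctrl.PlanningError and nothing moves.
- hand_in(): hands the job in, once; it reports no verdict.
The state is a dict: "time_s": time; "joint_pos": joint angles; "dq": joint speeds; "joint_torque": joint torques, N m; "eef_pos": TCP position; "tool_rot": TCP orientation; "contact_force": force on the tool from outside, world axes, zero at the start; "wrist_torque": the same for the moment, N m; "finger_gap": opening from 0.0 (shut) to 1.0 (fully open).
Only numpy, scipy, OpenCV 4.12 (cv2) and the standard library are available. Lean on these libraries where they do the work, as an engineer would, in place of code of your own. Each camera call takes 0.05 s, during which the arm holds its last target. There are 200 camera calls.

TASK

Get the orange oven-temperature logger ready for its trip through the oven: lift it out of its charging dock, stand it upright on the cork mat and let go so that you can take it across its other sides, then seat it fully down in the nest of the aluminium heat-shield box. Close the lid, swing the latch's wire bail over so that its bar hooks behind the lip of the keeper on the lid, and press the red lever down fully home so that the lid is pulled tight. Keep the logger upright and leave the other things on the table where they are.

Things in the scene. Friction and masses are not known exactly. Their poses are not given: they have to be found in the camera images.
- logger: Orange block with black foot and black window on top, 54 (x) x 40 (y) x 56 (z) mm, about 0.35 kg, loose. Origin: centre of its underside; z up. Either way round (half turn) is the same. It starts standing in the dock with its axes along the dock's.
- dock: Black charging dock, fixed, base 100 (x) x 85 (y) x 12 mm; origin centre of its underside. The logger stands on the base between two cheeks (at y = +-26 mm, 70 mm long, up to z = 65 mm) that hide its 54 mm long faces: it can be gripped there only across its 54 mm length (fingers at +-x). Low stops at x = +-33 mm reach z = 18 mm. Dock and mat may change places.
- mat: Round cork mat, fixed, 140 mm across, 8 mm thick; origin centre of its underside (top at z = 8 mm).
- box: Aluminium box, fixed, 170 (x) x 190 (y) x 130 (z) mm; origin centre of its underside. Its -x face is the front with the latch, facing roughly to the robot's left; the lid is hinged on the +x side. Inside, in pale insulation, a pocket for the logger, 60 mm wide in x (67 mm above z = 95), 156 mm long in y; its +-x walls (to z = 116) rise above a seated logger, so fingers fit only at +-y of it.
- nest (a point): Centre of the pocket's floor, (0, 0, 50) mm in the box frame: where the logger's origin belongs, the logger's x axis along the box's x (either way round), held across its 40 mm width. Two low ribs 46 mm apart (to z = 64 mm) locate it in y.
- lid_hinge (a point): Middle of the lid's hinge line, (85, 0, 134) mm in the box frame; the line runs along the box's y. The lid is a plate 170 mm from hinge to front, 190 mm wide, 20 mm thick, its underside in the hinge plane. The steel keeper is on the middle of its front edge (24 mm wide, standing 27 mm out, its back plate rising 9 mm above the lid's outer face).
- lid_edge (a point): Middle of the front edge of the lid's outer (top) face.
- lid (a joint): Lid angle, rad: 0 tight shut, grows as it opens; starts 1.55 to 1.85 (standing open). A stiff hinge: it stays where left and takes up to about 5 N at its front edge to close. Shut but not clamped it rests on a springy gasket at about 0.03, its front edge 5 mm high; only the latch holds it near 0.
- keeper (a point): Groove of the keeper on the lid's front edge, where the bar's centre lies when hooked: 18 mm out from the lid's front face; axes as the lid's (x from front to hinge). In front of it (-x) a lip reaches to 1.5 mm below this point, behind it a back plate rises 18 mm above it. With the lid tight it is at (-103, 0, 145) mm in the box frame.
- lever_pivot (a point): Pivot of the red lever, at (-107, 0, 85) mm in the box frame (22 mm out from the front wall); its axis runs along the box's y.
- lever_tip (a point): End of the red lever, 70 mm from its pivot. The lever is a plate 22 mm wide (along y), 5 mm thick.
- lever (a joint): Lever angle, rad: 0 open, the lever pointing out from the box (-x) and 50 degrees up; grows as it is pressed; 1.745 fully down (hard stop), pointing out and 50 degrees down. Starts 0 to 0.12 and stays where left (0.15 Nm friction). At 0 to 0.15 the bail has slack to pass over the keeper's lip. With the bail hooked it passes centre at about 1.35 and then holds.
- bail_bar (a point): Middle of the bail's cross bar: round steel bar 8 mm thick, 56 mm long along the box's y, on two thin wire arms 44 mm apart. Its ends can be pinched from above, fingers closing along the bar; the bar then turns in them as the bail swings.
- bail_pivot (a point): Pivot of the bail, on a 24 mm crank of the lever (moves with it); the bar swings round it at 82 mm. The bail swings freely: at the start it leans out from the box 45 degrees up (less as the lever goes down) on its stop; swung past the vertical towards the box it falls inward against the keeper's back plate and sinks into the groove as the lever is pressed. The lever passes between its arms.
- basket: Bystander: empty cane bread basket, 210 mm across.
- jar: Bystander: glass jar, 60 mm across, 95 mm tall.
- scraper: Bystander: steel bench scraper with wooden grip, 150 mm wide, lying flat, 18 mm high.
- brush: Bystander: pastry brush lying flat, 200 mm long.
- spoon: Bystander: steel spoon with a wooden handle lying flat, 240 mm long.
- timer: Bystander: white kitchen timer, 65 x 65 x 22 mm.
Mind the look-alikes: they are no part of the job. Several things have the shape of the logger; the one meant has the colours described above. There is more than one size of the mat; the one meant has the size given above.

How it is judged:
By the outcome, as a careful person would: the job done as asked, in the order asked, and still so for the second after the job is handed in, with the robot touching nothing.
It also fails if it takes over 72 s, if anything falls off the work surface, if the arm or the gripper's body presses on something with over 40 N, if the wrist force passes 120 N, or if a joint passes its speed limit or range.

## Working session

There is one attempt and no reset: what is moved stays moved. The work goes in short steps, each a Python script; the robot and the scene stay as the last script left them, time stands still between calls to the robot, and variables do not carry over. Pictures are saved under pics/ and viewed, about 8 in all and at most 12, crops included, and the job is handed in when it is done.

```bash
mkdir -p pics
python3 - <<'E'
from workcell import ctrl, eoat, readout, vision
import cv2
for n in("side","top"):
    im=vision.grab_frame(n); cv2.imwrite(f"pics/{n}0.png",im[...,::-1])
    print(n,vision.camera_model(n))
print(ctrl.grasp_offset); s=readout.observe(); print(s)
E
```

```text
side {'fov_y': 48.57524835857564, 'cx': 325.63542370226014, 'cy': 202.86591258436962, 'world_to_cam': array([[ 0.98681188, -0.16099847, -0.01678713, -0.48693947],
       [-0.1306235 , -0.730773  , -0.67000621,  0.21407977],
       [ 0.09560239,  0.66336288, -0.74216566,  1.37414772],
       [ 0.        ,  0.        ,  0.        ,  1.        ]])}
top {'fov_y': 43.77717975395673, 'cx': 317.0496640461649, 'cy': 196.9383039652708, 'world_to_cam': array([[-9.35021562e-03, -9.99956282e-01, -8.71176061e-05,
         1.07476061e-01],
       [-9.91615738e-01,  9.28345521e-03, -1.28887724e-01,
         5.03363997e-01],
       [ 1.28882898e-01, -1.11874082e-03, -9.91659189e-01,
         1.36880156e+00],
       [ 0.00000000e+00,  0.00000000e+00,  0.00000000e+00,
         1.00000000e+00]])}
0.1547
{'time_s': 0.1, 'joint_pos': array([ 1.20502192e+00,  1.26320372e-01, -4.05088115e-02,  1.40539920e+00,
       -1.87040047e-05,  1.57080374e+00]), 'dq': array([-1.25525243e-03, -5.08272897e-04,  5.34771035e-04,  1.76704567e-03,
        1.25779002e-05,  2.94048749e-04]), 'joint_torque': array([ 1.04024242e-03, -4.36901450e+01,  3.53607523e+01,  1.37440913e-02,
       -8.90849037e-05, -6.19842417e-07]), 'eef_pos': array([0.18773693, 0.49015583, 0.40400498]), 'tool_rot': array([-1.36117989, -0.93481705,  0.93674784]), 'contact_force': array([ 0.83499206, -0.06479122, -0.45833356]), 'wrist_torque': array([-0.01120783, -0.02108445, -0.01528721]), 'finger_gap': 0.9998934466234177}
```

View pics/side0.png

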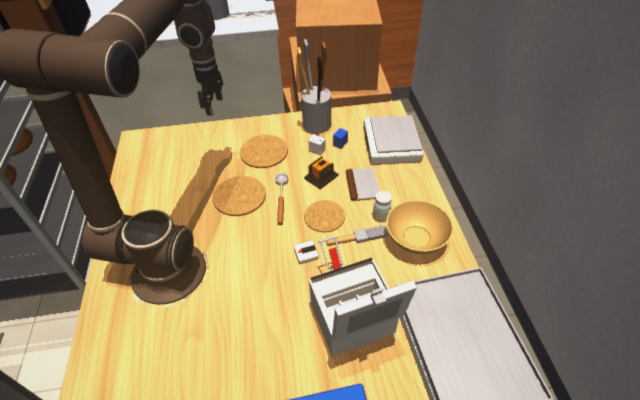

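View pics/top0.png

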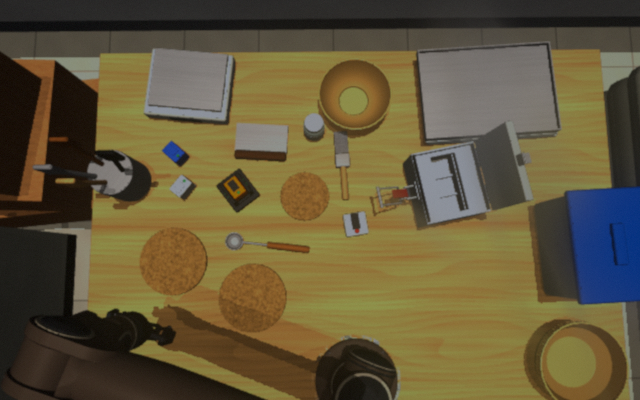

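Side view: orange logger in its dock at (321,171). Same-shaped decoys are white (317,144) and blue (341,137); only the orange one fits. Mats in the top view are at (173,261) and (253,297), about 67 px ≈ 180 mm, and at (304,196), 49 px ≈ 140 mm, so the last is the one meant. The box is at top (450,185), with the lid open to the right and the latch at (395,195). Next I'll confirm with enlarged crops and take measurements.

```bash
cat > h.py <<'E'
import numpy as np, cv2
from workcell import ctrl, eoat, readout, vision, hand_in
from scipy.spatial.transform import Rotation as R
CM={n:vision.camera_model(n) for n in("side","top")}
def f(n): return 200/np.tan(np.radians(CM[n]["fov_y"]/2))
def ray(n,px):
    c=CM[n];T=c["world_to_cam"];d=np.array([(px[0]-c["cx"])/f(n),(px[1]-c["cy"])/f(n),1.])
    return -T[:3,:3].T@T[:3,3], T[:3,:3].T@d
def onz(n,px,z):
    o,d=ray(n,px); return o+d*(z-o[2])/d[2]
def proj(n,p):
    c=CM[n];T=c["world_to_cam"];q=T[:3,:3]@np.asarray(p,float)+T[:3,3]
    return np.array([c["cx"]+f(n)*q[0]/q[2],c["cy"]+f(n)*q[1]/q[2]])
def tri(ps,pt):
    (o1,d1),(o2,d2)=ray("side",ps),ray("top",pt)
    s=np.linalg.lstsq(np.c_[d1,-d2],o2-o1,rcond=None)[0]
    a,b=o1+s[0]*d1,o2+s[1]*d2; return (a+b)/2,np.linalg.norm(a-b)
def grab(n,name):
    im=vision.grab_frame(n)[...,::-1].copy(); cv2.imwrite(f"pics/{name}.png",im); return im
def crop(im,x0,y0,x1,y1,k): return cv2.resize(im[y0:y1,x0:x1],None,fx=k,fy=k,interpolation=cv2.INTER_CUBIC)
E
python3 - <<'E'
from h import *
s=cv2.imread("pics/side0.png");t=cv2.imread("pics/top0.png")
W=np.zeros((600,800,3),np.uint8)
def put(im,x,y): W[y:y+im.shape[0],x:x+im.shape[1]]=im
put(crop(t,365,115,545,235,2*1.25*1),0,0)    # 450x300 k=2.5
put(crop(t,215,160,335,230,2.9),452,0)   # 348x203
put(crop(s,290,225,430,360,2.2),0,302)  # 308x297
put(crop(s,290,145,360,235,3.3),320,302) 
put(crop(s,310,230,365,290,4),556,302)
cv2.imwrite("pics/m1.png",W)
for n,im in(("side",s),("top",t)):
    hsv=cv2.cvtColor(im,cv2.COLOR_BGR2HSV)
    m=cv2.inRange(hsv,(5,190,150),(22,255,255))
    k,_,st,ce=cv2.connectedComponentsWithStats(m)
    print(n,"orange",[(st[i].tolist(),ce[i].round(1).tolist()) for i in range(1,k) if st[i,4]>25])
    r=cv2.inRange(hsv,(0,170,90),(4,255,255))|cv2.inRange(hsv,(172,170,90),(180,255,255))
    k,_,st,ce=cv2.connectedComponentsWithStats(r)
    print(n,"red",[(st[i].tolist(),ce[i].round(1).tolist()) for i in range(1,k) if st[i,4]>15])
for p in((304,196),):print("mat",onz("top",p,.008))
E
```

```text
side orange [([312, 158, 17, 13, 88], [319.7, 164.9])]
side red [([330, 249, 11, 21, 129], [334.7, 259.2])]
top orange []
top red []
mat [0.5106034  0.14010283 0.008     ]
```

View pics/m1.png

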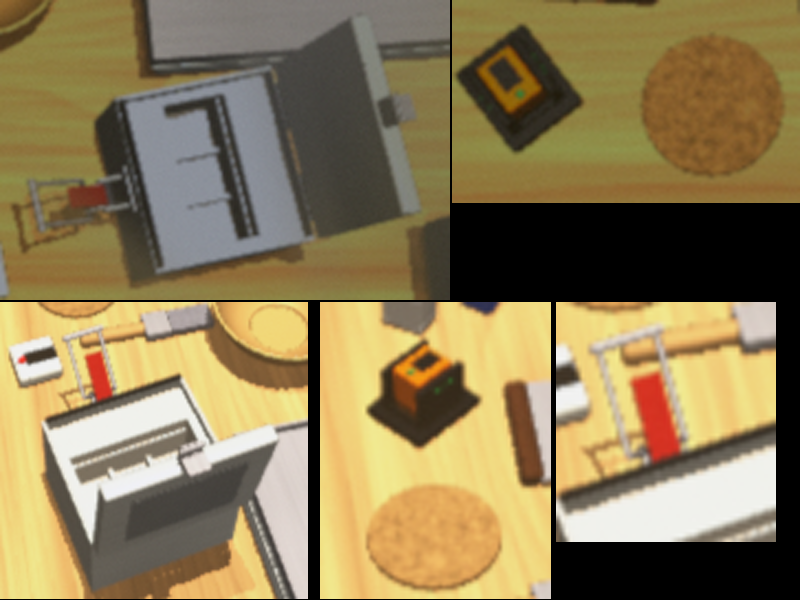

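The crops confirm it. The orange logger with the black window is in the dock at top (238,190), and the 140 mm mat is at (304,196). The bail leans out, with bar ends at top (377,187)/(381,207) and side (336.5,237)/(319,241.5). The red lever tip is at top (393,194), and the keeper is on the lid's top edge at about (523,158). Next: compute poses.

Run:
```python
from h import *
s=cv2.imread("pics/side0.png");t=cv2.imread("pics/top0.png")
hsv=cv2.cvtColor(t,cv2.COLOR_BGR2HSV)
# dock
m=np.zeros(t.shape[:2],np.uint8); m[165:215,212:265]=1
d=((hsv[...,2]<70)&(m>0)).astype(np.uint8); d=cv2.morphologyEx(d,cv2.MORPH_OPEN,np.ones((3,3),np.uint8)); d=cv2.morphologyEx(d,cv2.MORPH_CLOSE,np.ones((9,9),np.uint8))
c=max(cv2.findContours(d,0,2)[0],key=cv2.contourArea); b=cv2.boxPoints(cv2.minAreaRect(c))
w=np.array([onz("top",p,.010)[:2] for p in b]); print("dock",b.round(1).tolist(),w.mean(0),[ (np.linalg.norm(w[(i+1)%4]-w[i]).round(4),np.degrees(np.arctan2(*(w[(i+1)%4]-w[i])[::-1])).round(1)) for i in range(4)])
print(hsv[188:194,230:246:3].tolist()[0])
o=((hsv[...,1]>200)&(hsv[...,2]>110)&(hsv[...,0]<22)).astype(np.uint8)*m
o=cv2.morphologyEx(o,cv2.MORPH_CLOSE,np.ones((7,7),np.uint8))
c=max(cv2.findContours(o,0,2)[0],key=cv2.contourArea); b=cv2.boxPoints(cv2.minAreaRect(c))
w=np.array([onz("top",p,.068)[:2] for p in b]); print("log",b.round(1).tolist(),w.mean(0),[ (np.linalg.norm(w[(i+1)%4]-w[i]).round(4),np.degrees(np.arctan2(*(w[(i+1)%4]-w[i])[::-1])).round(1)) for i in range(4)])
hs=cv2.cvtColor(s,cv2.COLOR_BGR2HSV)
# mat: darker, redder than table
for y in (196,): print("row",[tuple(hsv[y,x].tolist()) for x in range(270,290,2)])
# box rim corners at z=.13
T=[(413,155),(429,223),(489.8,211),(475,142.2)]
w=np.array([onz("top",p,.130)[:2] for p in T]); print("rim",w,[(np.linalg.norm(w[(i+1)%4]-w[i]).round(4),np.degrees(np.arctan2(*(w[(i+1)%4]-w[i])[::-1])).round(1)) for i in range(4)], w.mean(0))
S=[(290+45/2.2,225+(418-302)/2.2),(290+180/2.2,225+(377-302)/2.2)] # front corners side
w=np.array([onz("side",p,.130)[:2] for p in S]); print("front side cam",w)
print("bar+x",tri((336.5,237),(377,187)),"bar-",tri((319.3,241.5),(381,207)))
print("levtip",tri((333,248),(393,194)))
# side img lid top corners (100,490),(275,430) ; top (355,15),(415,212)
print("lidA",tri((290+277/2.2,225+(430-302)/2.2),(365+360/2.5,115+15/2.5)),"lidB",tri((290+100/2.2,225+(490-302)/2.2),(365+400/2.5,115+215/2.5)))
```

```text
dock [[215.8000030517578, 185.5], [238.8000030517578, 167.8000030517578], [259.5, 194.89999389648438], [236.39999389648438, 212.5]] [0.52917909 0.33019629] [(np.float64(0.0829), np.float64(-52.2)), (np.float64(0.0993), np.float64(-142.8)), (np.float64(0.0824), np.float64(127.4)), (np.float64(0.0989), np.float64(37.5))]
[[19, 209, 116], [21, 74, 48], [19, 101, 53], [20, 220, 130], [20, 232, 144], [15, 183, 57]]
log [[223.1999969482422, 183.60000610351562], [234.1999969482422, 175.3000030517578], [245.39999389648438, 190.1999969482422], [234.39999389648438, 198.5]] [0.52977042 0.3301596 ] [(np.float64(0.0378), np.float64(-52.8)), (np.float64(0.0521), np.float64(-143.3)), (np.float64(0.0376), np.float64(127.0)), (np.float64(0.052), np.float64(36.9))]
row [(24, 140, 142), (23, 138, 144), (24, 143, 144), (24, 143, 143), (24, 141, 141), (20, 160, 121), (17, 173, 134), (17, 171, 142), (16, 173, 137), (17, 178, 133)]
rim [[ 0.6012365  -0.15211776]
 [ 0.42063256 -0.18755244]
 [ 0.45048649 -0.3473186 ]
 [ 0.63434227 -0.31794419]] [(np.float64(0.184), np.float64(-168.9)), (np.float64(0.1625), np.float64(-79.4)), (np.float64(0.1862), np.float64(9.1)), (np.float64(0.1691), np.float64(101.3))] [ 0.52667445 -0.25123325]
front side cam [[ 0.42476739 -0.17936639]
 [ 0.60201247 -0.14853308]]
bar+x (array([ 0.51770147, -0.05477574,  0.12952543]), np.float64(0.0022069534004475226)) bar- (array([ 0.46514329, -0.06365218,  0.13132947]), np.float64(0.0032899915562257616))
levtip (array([ 0.49920141, -0.0955108 ,  0.13429255]), np.float64(0.004348272980776384))
lidA (array([ 0.64416421, -0.34334394,  0.30162664]), np.float64(0.0030872962710893465)) lidB (array([ 0.45797511, -0.37297348,  0.29079238]), np.float64(0.002029111415258423))
```

Logger at (0.530, 0.330), yaw 37°. Mat at (0.511, 0.140). Box at about (0.526, -0.251), with its x axis at about -80.2°. Starting with dock → mat; I'll refine the box from the next picture.

```bash
cat >> h.py <<'E'
GO=ctrl.grasp_offset
def ori(phi,tilt=0,axis=None):
    c,s_=np.cos(np.radians(phi)),np.sin(np.radians(phi))
    M=R.from_matrix(np.c_[[c,s_,0],[0,0,-1],[-s_,c,0]])
    if tilt: M=R.from_rotvec(np.radians(tilt)*np.asarray(axis))*M
    return M.as_rotvec()
def tcp(g,o,off=GO): return np.asarray(g,float)-off*R.from_rotvec(o).as_matrix()[:,1]
def go(g,o,off=GO): ctrl.reach(tcp(g,o,off),o)
def line(g,o=None,v=.15,fl=None,off=GO):
    oo=readout.observe()["tool_rot"] if o is None else o
    return ctrl.servo_line(tcp(g,oo,off),v=v,ori=o,force_limit=fl)
def st(msg=""):
    s=readout.observe(); oo=s["tool_rot"]; print(msg,"t",round(s["time_s"],2),"grasp",(s["eef_pos"]+GO*R.from_rotvec(oo).as_matrix()[:,1]).round(4),"F",s["contact_force"].round(1),"gap",round(s["finger_gap"],3)); return s
E
python3 - <<'E'
from h import *
def q(g,phi): 
    o=ori(phi); a=ctrl.inverse_kinematics(tcp(g,o),o); return None if a is None else a.round(2).tolist() if hasattr(a,'tolist') else np.round(a,2).tolist()
for p in(37,-143): print(p,q((.5295,.3302,.047),p))
for p in(99.8,-80.2,9.8,-170.2): print("mat",p,q((.5106,.14,.043),p))
for p in(9.8,-170.2): print("box",p,q((.526,-.251,.09),p), q((.526,-.251,.25),p), q((.558,-.437,.28),p),q((.50,-.06,.14),p))
for p in(99.8,-80.2): print("lid",p,q((.562,-.455,.28),p))
E
```

```text
37 [0.56, 0.38, -0.16, 1.03, 0.0, 1.48]
-143 [0.56, 0.38, -0.16, 1.03, 0.0, -1.66]
mat 99.8 [0.27, 0.22, -0.4, 0.96, 0.0, 0.1]
mat -80.2 [0.27, 0.22, -0.4, 0.96, 0.0, -3.05]
mat 9.8 [0.27, 0.22, -0.4, 0.96, 0.0, 1.67]
mat -170.2 [0.27, 0.22, -0.4, 0.96, 0.0, -1.47]
box 9.8 [-0.45, 0.28, -0.2, 1.09, 0.0, 0.95] [-0.45, 0.24, 0.09, 1.43, 0.0, 0.95] [-0.66, 0.51, 0.56, 1.61, 0.0, 0.74] [-0.12, 0.11, -0.3, 1.16, 0.0, 1.28]
box -170.2 [-0.45, 0.28, -0.2, 1.09, -0.0, -2.19] [-0.45, 0.24, 0.09, 1.43, -0.0, -2.19] [-0.66, 0.51, 0.56, 1.61, -0.0, -2.41] [-0.12, 0.11, -0.3, 1.16, 0.0, -1.86]
lid 99.8 [-0.68, 0.55, 0.61, 1.64, 0.0, -0.85]
lid -80.2 [-0.68, 0.55, 0.61, 1.64, 0.0, 2.29]
```

Run:
```python
from h import *
o=ori(37)
go((.5295,.3302,.14),o); line((.5295,.3302,.048),v=.12,fl=15); st("at")
eoat.set_gripper(0,50); st("grip")
line((.5295,.3302,.18),v=.2); st("lift")
o=ori(99.8); go((.5106,.14,.13),o); 
print(line((.5106,.14,.056),v=.15,fl=12),line((.5106,.14,.040),v=.03,fl=6)); st("down")
eoat.set_gripper(1.0); line((.5106,.14,.12),v=.25)
o=ori(9.8); go((.5106,.14,.15),o); st("off")
ctrl.reach(tcp((.45,.25,.20),o),o)
s=grab("side","side1");t=grab("top","top1");st()
c0=np.array([.526,-.2515]);a=np.radians(-80.2);X=np.array([np.cos(a),np.sin(a)]);Y=np.array([-X[1],X[0]])
def bx(x,y,z): return np.r_[c0+X*x+Y*y,z]
def ov(im,n,x0,y0,x1,y1,k):
    W=crop(im,x0,y0,x1,y1,k)
    P=lambda p:tuple(int(v) for v in ((proj(n,p)-[x0,y0]+.5)*k))
    for pts,col in (([(-.085,-.095,.13),(-.085,.095,.13),(.085,.095,.13),(.085,-.095,.13)],(0,0,255)),([(-.0335,-.078,.116),(-.0335,.078,.116),(.0335,.078,.116),(.0335,-.078,.116)],(0,255,0)),([(-.03,-.023,.064),(.03,-.023,.064),(.03,.023,.064),(-.03,.023,.064)],(255,0,0)),([(-.085,-.095,0),(-.085,.095,0)],(255,0,255))):
        for i in range(len(pts)): cv2.line(W,P(bx(*pts[i])),P(bx(*pts[(i+1)%len(pts)])),col,1)
    return W
W=np.zeros((600,800,3),np.uint8)
A=ov(t,"top",405,135,500,235,5.0); W[:500,:475]=A
B=ov(s,"side",300,255,405,345,3.0); W[:270,480:795]=B
C=crop(t,270,160,350,235,3.9); W[275:567,480:792]=C[:292,:312]
cv2.imwrite("pics/m2.png",W)
```

```text
at t 2.48 grasp [0.5298 0.3305 0.0489] F [-0.8 -0.3  0.2] gap 1.0
grip t 2.88 grasp [0.5299 0.3303 0.049 ] F [-0.5 -0.1  6.5] gap 0.623
lift t 3.68 grasp [0.5286 0.3297 0.1781] F [ 0.4  0.3 -4.4] gap 0.627
False True
down t 6.01 grasp [0.5111 0.1401 0.0448] F [-0.8 -0.5  5.5] gap 0.623
off t 8.29 grasp [0.5102 0.1399 0.1492] F [ 0.1 -0.3  1. ] gap 0.999
 t 8.99 grasp [0.4501 0.2493 0.1993] F [ 0.5 -0.6  0.2] gap 1.0
```

View pics/m2.png

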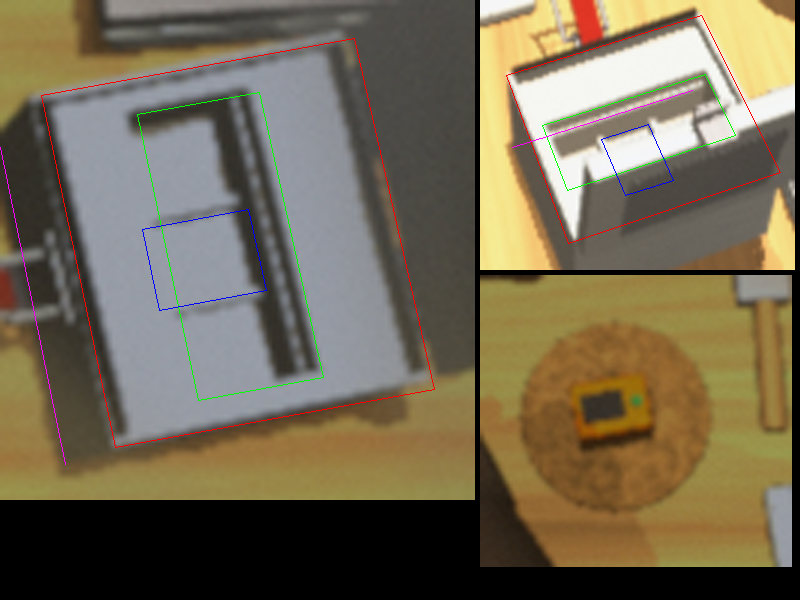

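The logger stands on the mat, aligned with the box axes, at crop (612,407). The box overlay fits to a few mm; I'll refine yaw and x with line segments.

Run:
```python
from h import *
t=cv2.imread("pics/top1.png");x0,y0,k=385,120,4
g=cv2.cvtColor(crop(t,x0,y0,520,240,k),cv2.COLOR_BGR2GRAY)
L=cv2.createLineSegmentDetector().detect(g)[0][:,0]
c0=np.array([.5257,-.25]);a=np.radians(-80.2);X=np.array([np.cos(a),np.sin(a)]);Y=np.array([-X[1],X[0]])
for l in L:
    if np.hypot(l[2]-l[0],l[3]-l[1])<90: continue
    p=[(l[:2]+.5)/k-.5+[x0,y0],(l[2:]+.5)/k-.5+[x0,y0]]
    r=[]
    for z in(.13,.116):
        w=[onz("top",q,z)[:2]-c0 for q in p]; r+=[[(round(1000*v@X,1),round(1000*v@Y,1)) for v in w]]
    d=w[1]-w[0]; ang=np.degrees(np.arctan2(d[1],d[0]))
    print("yawx",round((ang+80.2+45)%90-45-80.2,2),"z130",r[0],"z116",r[1])
b=crop(t,270,160,350,235,1);hsv=cv2.cvtColor(b,cv2.COLOR_BGR2HSV)
o=((hsv[...,1]>200)&(hsv[...,0]<22)&(hsv[...,2]>110)).astype(np.uint8);o[:25]=0;o[48:]=0;o[:,:20]=0;o[:,48:]=0
o=cv2.morphologyEx(o,cv2.MORPH_CLOSE,np.ones((7,7),np.uint8))
c=max(cv2.findContours(o,0,2)[0],key=cv2.contourArea);B=cv2.minAreaRect(c);bb=cv2.boxPoints(B)+[270,160]
w=np.array([onz("top",q,.064)[:2] for q in bb]);print("logger",B,w.mean(0),[(np.linalg.norm(w[i]-w[i-1]).round(4),np.degrees(np.arctan2(*(w[i]-w[i-1])[::-1])).round(1)) for i in range(4)])
```

```text
yawx -78.57 z130 [(np.float64(-80.3), np.float64(89.9)), (np.float64(-75.2), np.float64(-88.8))] z116 [(np.float64(-77.0), np.float64(92.4)), (np.float64(-71.8), np.float64(-88.2))]
yawx -78.49 z130 [(np.float64(-40.7), np.float64(77.8)), (np.float64(23.4), np.float64(79.7))] z116 [(np.float64(-37.0), np.float64(80.1)), (np.float64(27.8), np.float64(82.0))]
yawx -78.63 z130 [(np.float64(25.1), np.float64(78.3)), (np.float64(29.2), np.float64(-74.1))] z116 [(np.float64(29.5), np.float64(80.7)), (np.float64(33.7), np.float64(-73.4))]
yawx -87.22 z130 [(np.float64(28.1), np.float64(115.3)), (np.float64(-43.9), np.float64(124.1))] z116 [(np.float64(32.6), np.float64(118.0)), (np.float64(-40.2), np.float64(127.0))]
yawx -78.53 z130 [(np.float64(-82.8), np.float64(-94.0)), (np.float64(71.8), np.float64(-89.5))] z116 [(np.float64(-79.6), np.float64(-93.5)), (np.float64(76.7), np.float64(-89.0))]
yawx -86.44 z130 [(np.float64(-38.7), np.float64(129.2)), (np.float64(116.7), np.float64(112.2))] z116 [(np.float64(-35.0), np.float64(132.1)), (np.float64(122.1), np.float64(114.9))]
yawx -78.8 z13
[... 653 characters left out ...]
)), (np.float64(74.9), np.float64(94.4))]
yawx -78.66 z130 [(np.float64(-73.6), np.float64(92.5)), (np.float64(56.1), np.float64(95.9))] z116 [(np.float64(-70.2), np.float64(95.0)), (np.float64(60.9), np.float64(98.5))]
yawx -75.52 z130 [(np.float64(163.8), np.float64(-83.9)), (np.float64(90.8), np.float64(-89.9))] z116 [(np.float64(169.7), np.float64(-83.3)), (np.float64(95.9), np.float64(-89.4))]
logger ((33.134620666503906, 33.17307662963867), (14.512594223022461, 19.807729721069336), 78.69007110595703) [0.51111905 0.14101631] [(np.float64(0.0403), np.float64(11.0)), (np.float64(0.0546), np.float64(-79.1)), (np.float64(0.0404), np.float64(-169.3)), (np.float64(0.0544), np.float64(100.9))]
```

```bash
cat >> h.py <<'E'
C0=np.array([.5264,-.2491]);YAW=-78.8
_a=np.radians(YAW);BX=np.array([np.cos(_a),np.sin(_a)]);BY=np.array([-BX[1],BX[0]])
def bx(x,y,z): return np.r_[C0+BX*x+BY*y,z]   # metres, box frame -> world
def inbox(p): return np.array([(p[:2]-C0)@BX,(p[:2]-C0)@BY,p[2]])
E
python3 - <<'E'
from h import *
o=ori(9.8)
go((.5110,.1402,.12),o); line((.5110,.1402,.048),v=.12,fl=15); st("at")
eoat.set_gripper(0,60); st("grip")
line((.5110,.1402,.26),v=.25)
o=ori(YAW+90); go(bx(0,0,.26),o); 
print(line(bx(0,0,.148),o,v=.12,fl=15)); st("hi")
print(line(bx(0,0,.085),o,v=.04,fl=10)); s=st("in"); print(inbox(s["eef_pos"]-[0,0,GO]))
E
```

```text
at t 10.39 grasp [0.5115 0.1408 0.0489] F [-0.6 -0.9 -0.4] gap 0.997
grip t 10.88 grasp [0.5116 0.1402 0.0487] F [-0.6  0.3  5. ] gap 0.464
False
hi t 14.42 grasp [ 0.5269 -0.2492  0.1489] F [ 0.9 -0.9 -4.1] gap 0.457
True
in t 15.71 grasp [ 0.5264 -0.2491  0.0907] F [-0.1 -0.1  4.8] gap 0.459
[-1.38703826e-05 -7.99894004e-06  9.07106209e-02]
```

Stop height 0.0907 matches full seating: 0.050 floor plus 0.0407 grip height. Next I'll release, check, and close the lid from behind.

Run:
```python
from h import *
o=ori(YAW+90)
eoat.set_gripper(1.0); line(bx(0,0,.26),v=.25); st("up")
eoat.set_gripper(0)
for x,z in((.0,.345),(.18,.345)): line(bx(x,0,z),o,v=.3,off=.173)
s=grab("side","side2");t=grab("top","top2")
line(bx(.18,0,.275),o,v=.2,off=.173); st("behind")
hit=line(bx(.11,0,.275),o,v=.05,fl=3,off=.173); q=st("touch"); print(hit,inbox(q["eef_pos"]))
W=np.zeros((600,800,3),np.uint8)
W[:480,:500]=crop(t,400,120,525,240,4.0)[:480,:500]
W[:300,500:800]=crop(s,295,240,395,340,3)
cv2.imwrite("pics/m3.png",W)
```

```text
up t 17.06 grasp [ 0.5261 -0.249   0.2587] F [ 0.5  0.5 -1.1] gap 1.0
behind t 19.67 grasp [ 0.5611 -0.4244  0.2948] F [1.  0.6 0.8] gap 0.003
touch t 20.47 grasp [ 0.5544 -0.3903  0.2934] F [-0.1  0.7  4.1] gap 0.001
True [1.43840950e-01 8.44719591e-05 4.48109218e-01]
```

View pics/m3.png

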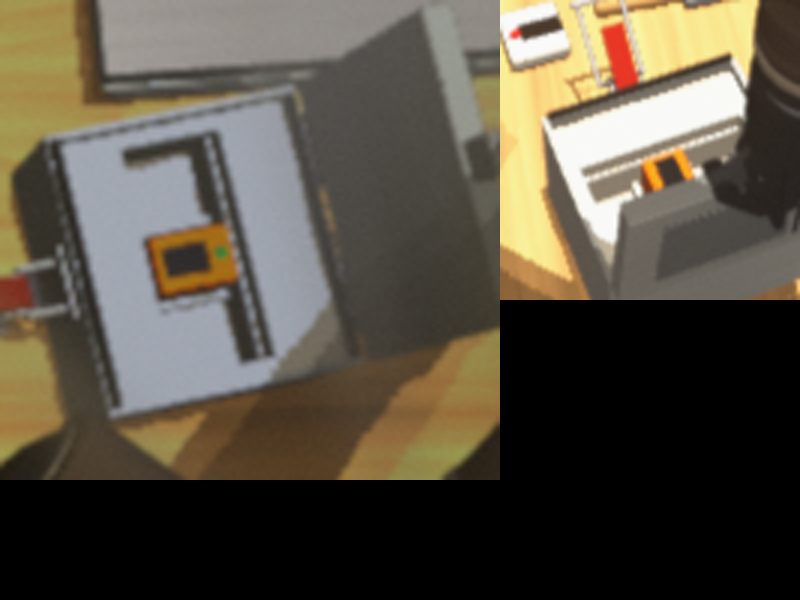

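The logger sits squarely in the nest at crop (190,260), and contact with the lid's back is where expected (θ≈1.73). Sweeping the lid shut.

Run:
```python
from h import *
o=ori(YAW+90);r=.145
def tip(th):
    c,s=np.cos(th),np.sin(th)
    if th>np.pi/2: return bx(.085-.17*c+.02*s+.011-.001,0,.134+r)
    nn=.020+.011*s-.001; return bx(.085-r*c+nn*s,0,.134+r*s+nn*c)
for th in list(np.arange(1.65,.25,-.14))+[.2,.1,.04]:
    hit=line(tip(th),o,v=.15,fl=25,off=.173)
    if hit: st(f"hit {th}");break
s=st("shut"); print(inbox(s["eef_pos"]-[0,0,.173]))
hit=line(tip(.02),o,v=.03,fl=15,off=.173); s=st(); print(hit,inbox(s["eef_pos"]-[0,0,.173]))
line(bx(-.06,0,.24),o,v=.3,off=.173)
line(bx(-.06,.12,.26),o,v=.3,off=.173)
line(bx(.05,.20,.26),o,v=.3,off=.173);st()
s=grab("side","side3");t=grab("top","top3")
W=np.zeros((600,800,3),np.uint8)
W[:300,:480]=crop(t,370,140,490,215,4.0)
W[302:602,:480]=crop(s,300,225,420,300,4)[:298]
cv2.imwrite("pics/m4.png",W)
```

```text
shut t 24.23 grasp [ 0.515  -0.1913  0.1779] F [-0.7  0.1  0.9] gap -0.005
[-5.89389020e-02  2.79016690e-05  1.59595959e-01]
 t 24.49 grasp [ 0.5152 -0.1909  0.1753] F [-1.3 -1.2  4.1] gap -0.002
False [-5.93851965e-02  1.17318395e-04  1.57020818e-01]
 t 26.26 grasp [ 0.7316 -0.2595  0.2783] F [-1.3  0.2  0.3] gap -0.001
```

View pics/m4.png

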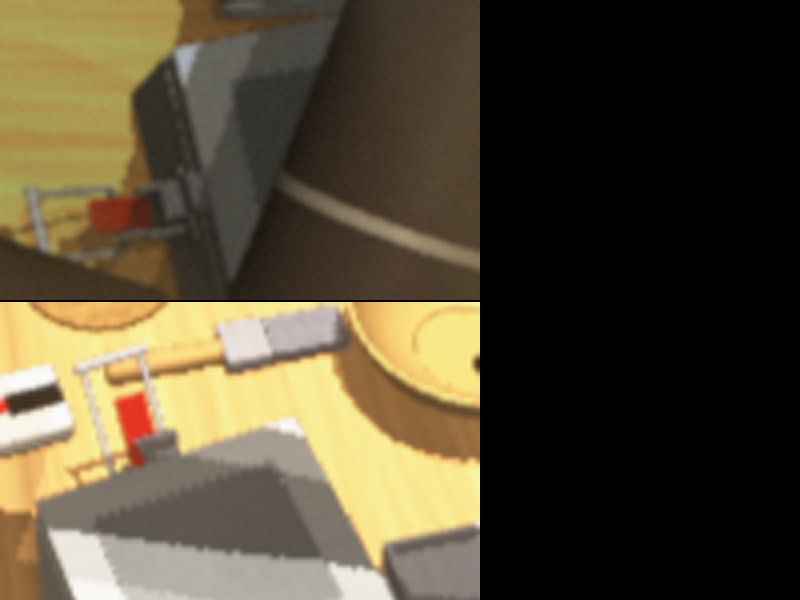

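The lid is shut. The keeper is under the lid's front edge, and the bail leans out with its bar at about box (-193, 0, 130), consistent with a lever angle near 0.1. I'll push the bar over from outside with closed fingers, then look.

Run:
```python
from h import *
o=ori(YAW+90)
line(bx(-.16,.16,.27),o,v=.35,off=.173);line(bx(-.228,0,.25),o,v=.35,off=.173)
line(bx(-.228,0,.122),o,v=.2,off=.173); st("outside")
for a in range(40,112,10):
    c,s=np.cos(np.radians(a)),np.sin(np.radians(a))
    hit=line(bx(-.130-.082*c-.013,0,max(.079+.082*s-.009,.122)),o,v=.12,fl=12,off=.173)
    if hit: st(f"hit {a}");break
st("swung")
x=inbox(readout.observe()["eef_pos"])[0]
line(bx(x-.005,0,.25),o,v=.25,off=.173); line(bx(-.16,.16,.27),o,v=.35,off=.173)
line(bx(.02,.22,.27),o,v=.4,off=.173);st()
s=grab("side","side4");t=grab("top","top4")
W=np.zeros((600,800,3),np.uint8)
W[:300,:480]=crop(t,370,140,490,215,4.0)
W[302:602,:480]=crop(s,300,225,420,300,4)[:298]
cv2.imwrite("pics/m5.png",W)
```

```text
outside t 28.63 grasp [ 0.4831 -0.0257  0.1408] F [-0.8 -0.2  0.9] gap 0.003
hit 110 t 30.77 grasp [ 0.5038 -0.1342  0.1655] F [-0.5  4.1  5.3] gap 0.004
swung t 30.77 grasp [ 0.5038 -0.1342  0.1655] F [-0.5  4.1  5.3] gap 0.004
 t 32.9 grasp [ 0.7455 -0.2263  0.2887] F [-0.2  1.   0.3] gap -0.001
```

View pics/m5.png

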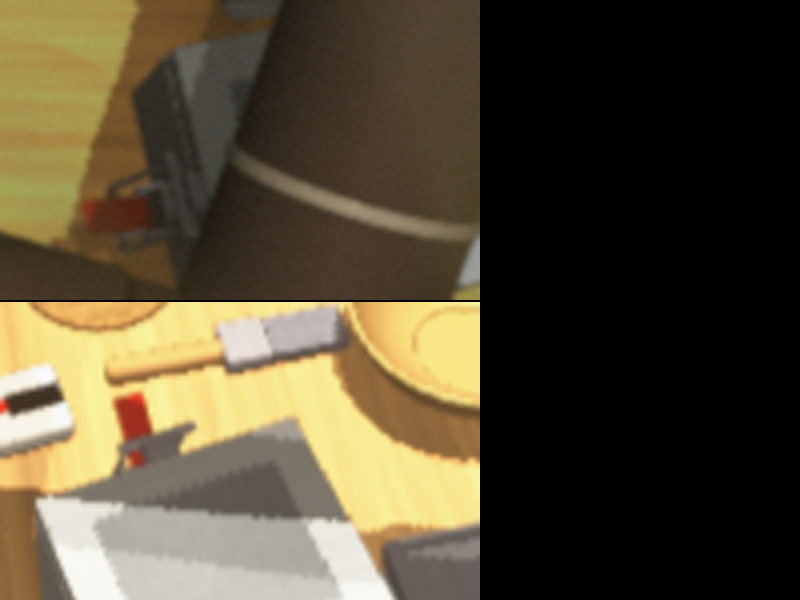

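The bail has fallen over: its arms lean inward and the bar sits at the keeper (crop ~(175,165) top, (155,435) side). The lever is still up. Pressing it down along its arc.

Run:
```python
from h import *
w=.011
def pose(al,extra=0):
    A=np.radians(al); be=0 if al>0 else -.6*al; B=np.radians(be)
    rp=np.interp(al,[-10,10],[.064,.056]); n=.0025+w*abs(np.sin(A+B))-extra
    out=rp*np.cos(A)-n*np.sin(A); up=rp*np.sin(A)+n*np.cos(A)
    o=ori(YAW+90,-be,np.r_[BY,0]); return bx(-.107-out,0,.085+up),o
p,o=pose(44,-.006)
line(bx(-.15,.16,.27),o,v=.4,off=.173); line(np.r_[p[:2],.25],o,v=.35,off=.173); line(p,o,v=.15,off=.173,fl=10); st("over")
for al in list(range(38,-50,-8))+[-50]:
    p,o=pose(al,.001)
    hit=line(p,o,v=.08,off=.173,fl=70); s=st(al)
    if hit: break
p,o=pose(-50,.006); hit=line(p,o,v=.04,off=.173,fl=45); s=st(f"home {hit}"); print(inbox(s["eef_pos"]+.173*R.from_rotvec(s["tool_rot"]).as_matrix()[:,1]), inbox(p))
```

```text
over t 35.43 grasp [ 0.5008 -0.1156  0.1545] F [ 0.4 -0.  -0.2] gap -0.001
38 t 35.76 grasp [ 0.4978 -0.1054  0.1443] F [-1.2  0.5 -0.3] gap -0.002
30 t 36.02 grasp [ 0.4965 -0.0996  0.137 ] F [0.2 0.1 0.1] gap 0.003
22 t 36.29 grasp [ 0.4956 -0.0949  0.1289] F [ 0.4 -0.1 -0.9] gap 0.002
14 t 36.56 grasp [ 0.4949 -0.0916  0.1206] F [-0.3  0.5 -0.3] gap -0.001
6 t 36.83 grasp [ 0.4942 -0.088   0.1117] F [-1.2 -0.3 -0.3] gap -0.001
-2 t 37.12 grasp [ 0.4933 -0.0836  0.1026] F [ 1.   0.4 -0.1] gap -0.001
-10 t 37.52 grasp [ 0.4926 -0.0795  0.0943] F [-0.9  0.1 -0.3] gap -0.001
-18 t 37.87 grasp [ 0.4927 -0.0799  0.0858] F [-0.5 -0.3  0.7] gap -0.003
-26 t 38.22 grasp [ 0.4929 -0.0812  0.0776] F [ 0.9 -0.1  0.1] gap 0.002
-34 t 38.56 grasp [ 0.4934 -0.0834  0.0697] F [-0.3 -0.3 -0.4] gap -0.001
-42 t 38.9 grasp [ 0.4942 -0.0866  0.0622] F [-0.3  0.2  0.1] gap 0.001
-50 t 39.23 grasp [ 0.4959 -0.0907  0.0561] F [0.2 1.7 2. ] gap 0.004
home True t 39.44 grasp [ 0.4964 -0.0912  0.0556] F [-10.8  13.   18.1] gap -0.001
[-0.15172426  0.00136781  0.03968918] [-1.48339280e-01 -1.87442652e-17  3.61417084e-02]
```

Run:
```python
from h import *
p=readout.observe()["eef_pos"]; d=np.r_[-BX*.05,.06]
ctrl.servo_line(p+d,v=.25); o=ori(YAW+90)
line(bx(-.2,.05,.26),o,v=.35,off=.173); line(bx(-.1,.22,.27),o,v=.4,off=.173);line(bx(.02,.22,.27),o,v=.4,off=.173);st()
s=grab("side","side5");t=grab("top","top5")
W=np.zeros((600,800,3),np.uint8)
W[:300,:480]=crop(t,370,140,490,215,4.0)
W[302:602,:480]=crop(s,300,225,420,300,4)[:298]
cv2.imwrite("pics/m6.png",W)
```

```text
t 42.01 grasp [ 0.7454 -0.2271  0.2885] F [0.2 0.  0.5] gap 0.0
```

View pics/m6.png

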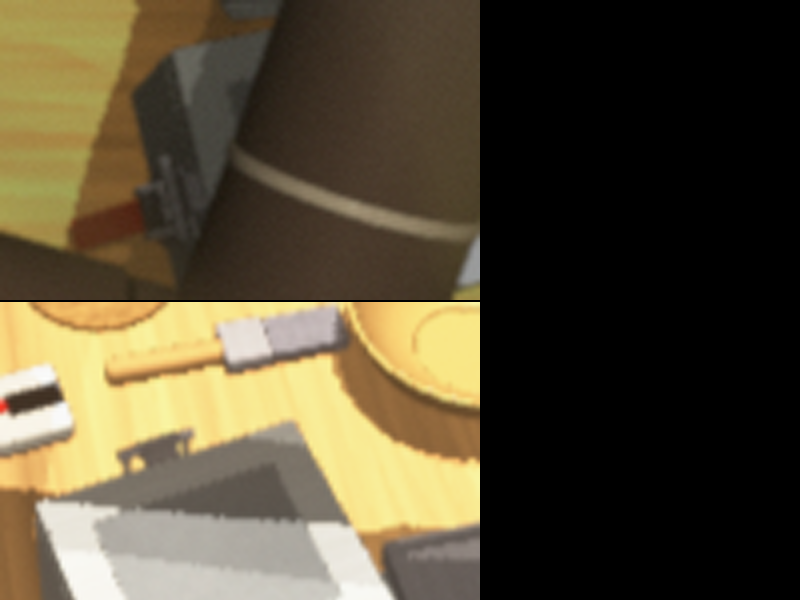

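Run:
```python
from h import *
for al in(-20,-30,-40,-45,-50):
    A=np.radians(al)
    print(al,[proj("top",bx(-.107-.07*np.cos(A),y,.085+.07*np.sin(A))).round(1).tolist() for y in(.011,-.011)])
t=cv2.imread("pics/top5.png");hsv=cv2.cvtColor(t,cv2.COLOR_BGR2HSV)
r=((hsv[...,1]>120)&((hsv[...,0]<9)|(hsv[...,0]>172))&(hsv[...,2]>40)).astype(np.uint8);r[:185]=0;r[206:]=0;r[:,:380]=0;r[:,412:]=0
c=max(cv2.findContours(r,0,2)[0],key=cv2.contourArea);print("red",cv2.boxPoints(cv2.minAreaRect(c)).round(1).tolist())
g=lambda n:cv2.cvtColor(cv2.imread(f"pics/{n}.png"),cv2.COLOR_BGR2GRAY).astype(np.float32)
a,b=g("side4"),g("side5")
for nm,(x0,y0,x1,y1) in {"lidfront":(308,322-0,372,330),"scr":(325,226,385,250)}.items(): pass
def sh(x0,y0,x1,y1): return cv2.phaseCorrelate(a[y0:y1,x0:x1].copy(),b[y0:y1,x0:x1].copy(),cv2.createHanningWindow((x1-x0,y1-y0),cv2.CV_32F))
print("lid",sh(345,250,395,300),"table",sh(325,225,385,252))
print("expect lid edge shift", proj("side",bx(-.085,.05,.154))-proj("side",bx(-.085,.05,.159)))
print("keeper home side",proj("side",bx(-.103,0,.145)), [proj("side",bx(-.103,y,.145)).round(1).tolist() for y in(.028,-.028)])
```

```text
-20 [[382.4, 195.3], [384.1, 203.0]]
-30 [[383.7, 195.4], [385.4, 203.1]]
-40 [[385.6, 195.4], [387.4, 203.0]]
-45 [[386.9, 195.3], [388.6, 202.9]]
-50 [[388.2, 195.2], [389.9, 202.8]]
red [[400.5, 193.5], [403.5, 190.5], [406.0, 193.0], [403.0, 196.0]]
lid ((-0.1251279612671432, 0.5143017155102143), 1.0784849670410157) table ((-0.023401427557857346, 0.52036816953302), 0.9876110403626054)
expect lid edge shift [-0.06739713  1.05983973]
keeper home side [338.08570076 260.7765884 ] [[347.5, 257.7], [328.5, 263.8]]
```

Run:
```python
from h import *
o=ori(YAW+90); line(bx(-.1,.22,.30),o,v=.4,off=.173)
ctrl.move_j([1.2,.126,-.04,1.405,0,1.571]); st()
s=grab("side","side6");t=grab("top","top6")
def ov(im,n,x0,y0,x1,y1,k):
    W=crop(im,x0,y0,x1,y1,k)
    for P,c in [(bx(-.085,y,.154),(0,255,0)) for y in(.095,-.095)]+[(bx(-.085,y,.159),(0,0,255)) for y in(.095,-.095)]+[(bx(-.103,y,.145),(255,0,255)) for y in(.028,-.028)]+[(bx(-.152,y,.0314),(255,255,0)) for y in(.011,-.011)]:
        cv2.circle(W,tuple(int(v) for v in (proj(n,P)-[x0,y0]+.5)*k),2,c,-1)
    return W
W=np.zeros((600,800,3),np.uint8)
W[:480,:360]=ov(t,"top",380,145,440,225,6)
W[:420,370:796]=ov(s,"side",305,235,376,305,6)
cv2.imwrite("pics/m7.png",W)
```

```text
t 45.39 grasp [0.1909 0.4893 0.2497] F [ 0.2  0.2 -0.2] gap -0.001
```

View pics/m7.png

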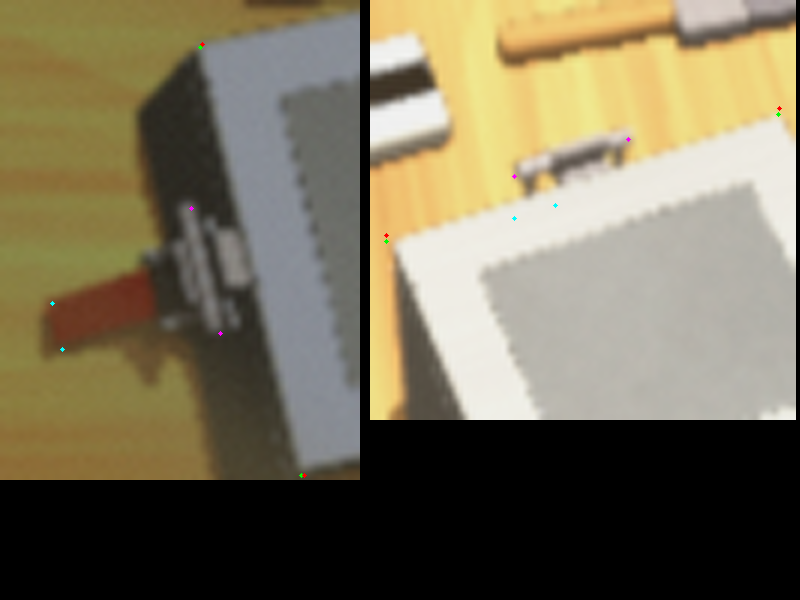

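The bar lies in the groove at the predicted hooked position, and the lid corners match the tight-shut points. The lever tip reads about 1 px short of the stop, so I'll press once more, firmer, to confirm it is home.

Run:
```python
from h import *
A=np.radians(-50);B=np.radians(30);w=.011;o=ori(YAW+90,-30,np.r_[BY,0])
def P(extra,rp=.066):
    n=.0025+w*abs(np.sin(A+B))-extra
    return bx(-.107-(rp*np.cos(A)-n*np.sin(A)),0,.085+rp*np.sin(A)+n*np.cos(A))
q=P(-.04); go(np.r_[q[:2],.20],o,.173); line(q,o,v=.25,off=.173); line(P(-.008),o,v=.12,off=.173,fl=10)
def tipx(): s=readout.observe(); return s["eef_pos"]+.173*R.from_rotvec(s["tool_rot"]).as_matrix()[:,1]
nrm=np.r_[BX*np.sin(A)*-1*-1,np.cos(A)]  # outward-up normal (out=-BX)
for e,fl in((.012,20),(.02,50)):
    hit=line(P(e),o,v=.04,off=.173,fl=fl); d=(tipx()-P(0))@nrm; st(f"{hit} normal offset mm {1000*d:.2f}")
line(P(-.05),o,v=.3,off=.173); line(np.r_[q[:2],.25],o,v=.35,off=.173)
ctrl.move_j([1.2,.126,-.04,1.405,0,1.571]); st()
t=grab("top","top7");s=grab("side","side7")
W=np.zeros((600,800,3),np.uint8)
W[:400,:640]=t; W[402:600,:300]=crop(t,380,180,430,213,6)[:198,:300]; W[402:600,302:662]=crop(s,320,245,380,278,6)[:198]
cv2.imwrite("pics/m8.png",W)
```

```text
True normal offset mm -1.02 t 49.2 grasp [ 0.496  -0.0897  0.054 ] F [-6.8 11.  13.2] gap -0.001
True normal offset mm -1.14 t 49.45 grasp [ 0.4962 -0.0898  0.054 ] F [-10.6  12.4  17.8] gap 0.003
 t 52.67 grasp [0.1909 0.489  0.2497] F [-0.  -0.3  0.5] gap 0.003
```

View pics/m8.png

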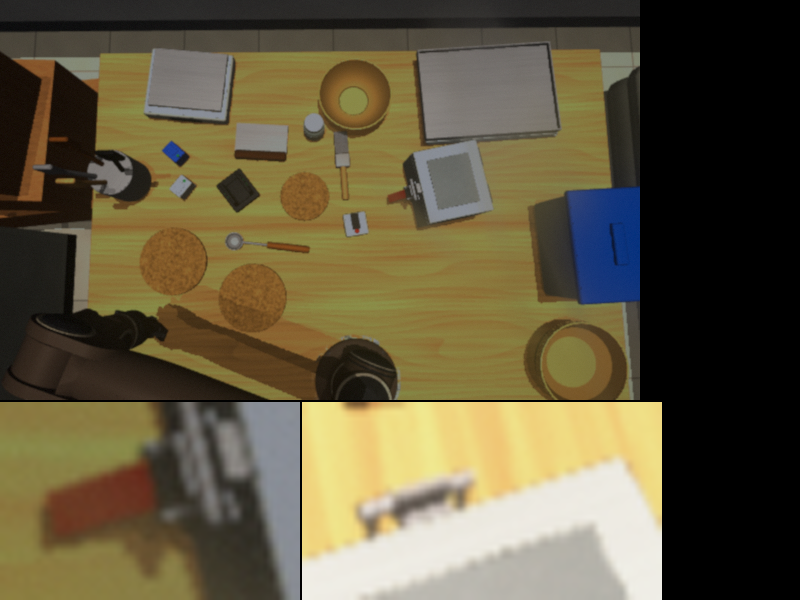

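The second press met a rigid stop at the expected -50° surface: it moved 0.1 mm under the extra load and was within about 1 mm of the model. The picture shows the lid shut, the bar hooked, the lever down and the bystanders where they were. Handing in.

```bash
python3 -c "
from workcell import hand_in; print(hand_in())"
```

```text
the job is handed in; nothing more can be done
None
```

The job is done and handed in: the logger is in the box nest, with the lid closed and latched. The clock stood at 52.7 s of the 72 s allowed.

**What I did:**
- I gripped the logger across its 54 mm length in the dock, stood it on the 140 mm mat and let go. I then took it across its 40 mm width and lowered it into the nest.
- I swept the lid shut from behind and pushed the bail over from outside with closed fingers. I then pressed the red lever down along its arc and pressed it a second time to be sure.

**What the last checks showed:**
- **Logger:** it stopped at the expected seated height, within about 1 mm, and the picture showed it square in the nest before the lid closed.
- **Lid and bail:** the bar lies at the predicted hooked position, and the lid corners match the tight-shut points to within a few mm.
- **Lever:** the second press met a rigid stop within about 1 mm of the fully-down position.
- **Other things:** the bystanders look unmoved.

**What disagreed:**
- **Lever tip:** in the top view it sat about 1 px (3 mm) farther out than my model. The contact check suggests that is calibration error.
- **Press forces:** the readings were near zero during the first stroke, so they did not show the clamp load.
- **Lid shift:** my attempt to measure how far the lid dropped by comparing images was inconclusive.

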